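# Lock the locating stop into the welding jig

### The job

Take the locating stop out of its cup and fit it in the slotted block of the welding jig: pass its T foot down through the slot, push it down against the spring, turn it a quarter turn and let it come up so that it is locked. The block may have been set a little to one side, so feel for the slot gently and do not force the stop against the jig; leave the hammer, the can and the steel channel where they are.

Things in the scene. Friction and masses are not known exactly. Their poses are not given: they have to be found in the camera images.
- stop: Loose metal locating stop, upright, 140 to 280 g, 68 mm tall. Origin: centre of its T foot's underside, z up. T foot: bar 12 (x) by 32 (y) mm, z 0 to 10; shank 10 mm in diameter, z 10 to 26; round collar 51 mm in diameter, z 26 to 32; grip above. Same after a half turn. It starts hanging in the cup by its collar, foot hidden, origin 10 mm above the table, turned anyhow about the vertical.
- stop_grip (a point): Centre of the stop's flat upright grip, 50 mm above the stop's origin. The grip is 14 mm thick (stop x) by 40 mm long (stop y), z 32 to 68 mm, parallel to the T foot below; hold it across its thickness.
- holder: Fixed dark steel cup, open on top, in which the stop hangs. Outer diameter 48 mm, inner 40 mm, 36 mm tall, on a foot disc 68 mm in diameter. Origin: centre of its underside, on the table.
- jig: Fixed jig base plate, 160 (x) by 110 (y) by 10 mm, with low rails along x (top 22 mm above the table). Origin: centre of its underside, on the table. On it a block, 64 by 64 mm, flat top 52 mm above the table, is clamped up to 11 mm either way along jig x from the origin: this offset is not measured and must be seen or felt. In jig y it is centred, and it is square to the jig.
- slot_nominal (a point): Point fixed to the jig, 52 mm above its origin: where the slot's mouth would be if the block were centred. The slot in the block's top, 14 mm wide (jig x), 40 mm long (jig y), 10 mm deep, lies up to 11 mm from it along jig x. The T foot enters with stop y along jig y. Pressing or knocking the stop on the jig, block or spring with over 45 N is too much.
- hollow (a point): Point fixed to the jig, 36 mm above its origin: height of the stop's origin when locked. Below the slot is a hollow, 44 by 44 mm, where the foot turns freely, either way, while the stop's origin is below 32 mm above the table (at 26 the collar hits the block). After 90 degrees (within 8) the spring lifts the foot 4 mm into a ceiling groove 17 mm wide along jig x: locked.
- spring_plate (a joint): How far (m) the spring plate in the hollow is pushed down: 0 at rest, its top 39 mm above the table (an unlocked stop dropped in the slot rests on it so); 0.003 with the stop locked, 0.007 when the foot just clears the lands beside the groove, 0.013 when the collar meets the block. Spring force 7 N at 0, growing 0.35 N per mm.
- hammer: Hammer lying on the table beyond the work; origin on its underside. Leave alone.
- can: Grey can with a black cap, 60 mm in diameter, 110 mm tall, standing; origin: centre of its underside. Leave alone.
- channel: Bent steel channel, 120 by 60 by 40 mm, open side up; origin: centre of its underside. Leave alone.
Not all that is in view belongs to the job. Leave any brown or turquoise look-alike of the stop alone.

How it is judged:
On the way, in this order (a step that is already met when the one before it is completed fails the run):
1. the T foot is through the slot, still parallel to it, on the spring (x of stop in the frame of jig between -0.016 and 0.016 m and y of stop in the frame of jig between -0.006 and 0.006 m and z of stop in the frame of jig below 0.0385 m and angle between the y axis of stop and the y axis of jig, either way round below 0.35 rad and angle between stop's own z axis and vertical below 0.15 rad), for 0.05 s.
2. the stop is pushed down and turned under the lands (x of stop in the frame of jig between -0.016 and 0.016 m and y of stop in the frame of jig between -0.006 and 0.006 m and value of joint spring_plate above 0.0055 m and angle between the y axis of stop and the y axis of jig, either way round above 0.6 rad), for 0.05 s.
At the end, for the whole second after the job is handed in: The stop is at rest in the block's slot, upright within 5 degrees, a quarter turn (within 11 degrees) from the way it went in, its T foot up in the locking groove: origin 33 to 38.5 mm above the table, spring plate pushed down 1.5 to 5 mm, within 16 mm (jig x) and 6 mm (jig y) of the jig's origin (x of stop in the frame of jig between -0.016 and 0.016 m and y of stop in the frame of jig between -0.006 and 0.006 m and value of joint spring_plate between 0.0015 and 0.005 m and z of stop in the frame of jig between 0.033 and 0.0385 m and angle between the y axis of stop and the y axis of jig, either way round above 1.37 rad and angle between stop's own z axis and vertical below 0.09 rad and linear speed of stop below 0.02 m/s); the robot touches nothing.
It fails at once if the stop is pressed or knocked against the jig with more than 45 N (contact force between stop and jig above 45 N).
It fails at once if the hammer is shifted by more than 30 mm (distance of hammer from where it was at the start of the episode above 0.03 m).
It fails at once if the can is shifted by more than 30 mm (distance of can from where it was at the start of the episode above 0.03 m).
It fails at once if the channel is shifted by more than 30 mm (distance of channel from where it was at the start of the episode above 0.03 m).
It also fails if it takes over 61 s, if anything falls off the work surface, if the arm or the gripper's body presses on something with over 40 N, if the wrist force passes 120 N, or if a joint passes its speed limit or range.

### The arm

A 6-joint arm with a two-finger parallel gripper is mounted at the origin on the work surface. World frame = base frame: x ahead of the robot, y to its left, z up, the work surface at z = 0. Lengths are in m, angles in rad, forces in N, time in s.
With the tool pointing down it reaches from about 0.4 to 0.825 m from the base axis. Payload 7 kg.
Tool frame: the origin (TCP) lies on the front face of the gripper's body, between the roots of the fingers; the fingertips stand 66 mm ahead of it and the grasp point (between the pads) lies 47 mm ahead of it; z points along the fingers, y is the line along which they close (so a half turn about z gives the same grasp; the last joint's range is limited). The gripper opens to 88 mm and grips with 3 to 60 N. Pads are 19 mm wide; open, the fingers measure 130 mm over their backs; the gripper's body (78 mm by 193 mm) begins 47 mm behind the grasp point.
Start: joints at [1.486, 0.359, 0.012, 0, -1.224, -0.288], TCP at [0.246, 0.629, 0.292] pointing down, gripper open.
Joint ranges: [-3.07, 3.07], [-1.43, 2.12], [-1.02, 1.25], [-3.03, 1.67], [-3.05, -0], [-3.03, 3.03]. Speed limits (rad/s): [2.39, 2.39, 3.01, 3.14, 3.14, 3.14].

### API

Orientations are given as [roll, pitch, yaw] about the fixed x, y, z axes, in that order (R = Rz(yaw) Ry(pitch) Rx(roll)).
In Python, from station import arm gives the robot as it stands. The module is installed in compiled form; this text tells all that it offers.
- The arm moves only by the tool move_arm, never from a script. Its argument "increments" is a list of rows, each an object of numbers: "jaw": the gripper command: -1 is shut, 1 is fully open, values between are in proportion; "dx", "dy", "dz": the shift along the tool's x, y, z in m; "twist": the turn about the tool's z in rad. A call has 1 to 12 rows; each row shifts and turns the commanded pose from where the row before left it, along the tool's axes as they then stand; what a row does not reach is not made up. A row lasts 1/12 s, in which the tool goes at most 41.7 mm and 7.16 degrees, less where a joint would pass 70% of its speed; a pose out of reach is approached as far as the arm can. A call is refused whole if a number of a shift passes 0.0417 or a number of a turn 0.125, either way. A call with a gripper value outside its range is refused whole. The fingers move at their own pace and stop on an object; "force" is the grip in N (left out, the last holds). Time passes only in rows, so rows that do not move let the fingers close. It gives the time, the measured TCP pose, the force, the opening and the grip force at its end, in the units of the state.
- arm.get_state(): the state, without advancing time (a new reading comes with each control period).
- arm.grab_frame(name): name is "side" or "top"; returns the picture (400x640x3 uint8, blue, green, red); there is no depth.
- arm.camera_info(name): a dict with "K" (3x3 intrinsics, pixels), "extrinsics" (4x4, takes a point from camera to world coordinates). Camera axes: x right, y down, z forward; pixel columns grow to the right and rows downward; lengths in m; the calibration is good to about 2 mm. A picture is of the moment at which its call begins. camera_info takes no time and is no camera call.
- arm.job_done(): hands the job in; it is judged then, once.
Trained networks look in the newest picture that a camera, given by its name, has taken for a name from the list of things; names that differ only in an ending like _2 or _b are one class to them, and where a whole thing is asked for, a point or a joint stands for the part that bears it (a point fixed in the world has none). Each returns a list of dicts, best first, with "score" (0 to 1); they miss things now and then, are a little off and sometimes report something else, mostly with a low value. They report only what shows in the picture. A call takes as long as a camera call. They do not tell look-alikes from the thing itself.
- arm.find_in(camera, name): "position" ([x, y, z] in m, in world coordinates, good to about 4 mm: the middle of the surface that is visible of it).
- arm.silhouettes(camera, name): "pixels" (400x640 bool, what is visible of it).
- arm.pinpoint(camera, name): "position" ([x, y, z] in m, in world coordinates, good to about 4 mm: a listed point, or the origin of a listed thing).
The state is a dict: "t": time; "q": joint angles; "qd": joint speeds; "joint_efforts": joint torques, N m; "eef_pos": TCP position; "ee_rot": TCP orientation; "force": force on the tool from outside, world axes, zero at the start; "moment": the same for the moment, N m; "width": finger opening in m; "gripper_force": force on a finger pad.
Only numpy, scipy, OpenCV 4.12 (cv2) and the standard library are available. Lean on these libraries where they do the work, as an engineer would, in place of code of your own. Each camera call takes 0.05 s, during which the arm holds its last target. There are 200 camera calls.

## Working session

There is one attempt and no reset: what is moved stays moved. The work goes in short steps, Python scripts to look and compute and a tool call to move; the robot and the scene stay as the last step left them, time stands still between calls to the robot, and variables do not carry over. Pictures are saved under pics/ and viewed, at most 10 in all, crops included, and the job is handed in when it is done.

Besides the shell and the picture viewer there is one more tool, called after "Call:" by a JSON object that holds its "op" and its "data", one argument or row to a line. move_arm: Moves the arm, as the interface text tells. Its arguments: {"type":"object","properties":{"increments":{"type":"array"},"force":{"type":"number"}},"required":["increments"]}

```bash
mkdir -p pics
python3 - <<'E'
from station import arm
import cv2,numpy as np
for c in ("side","top"):
    f=arm.grab_frame(c); cv2.imwrite(f"pics/{c}0.png",f)
    ci=arm.camera_info(c); print(c,np.round(ci["K"],1).tolist(),np.round(ci["extrinsics"],3).tolist())
    for n in ("stop","stop_grip","holder","jig","slot_nominal"):
        print(n,[(np.round(d["position"],4).tolist(),round(d["score"],2)) for d in arm.pinpoint(c,n)])
s=arm.get_state();print(s)
E
```

```text
side [[366.5, 0.0, 320.4], [0.0, 366.5, 196.4], [0.0, 0.0, 1.0]] [[0.916, -0.229, 0.328, 0.209], [-0.4, -0.546, 0.736, -0.837], [0.011, -0.806, -0.592, 0.71], [0.0, 0.0, 0.0, 1.0]]
stop [([0.5417, -0.1849, 0.0109], 0.73), ([0.5552, -0.2845, -0.0003], 0.65)]
stop_grip [([0.5439, -0.1809, 0.057], 0.58), ([0.555, -0.2843, 0.0494], 0.54), ([0.5844, -0.0885, 0.0476], 0.5)]
holder [([0.5433, -0.1839, -0.0015], 0.65)]
jig [([0.5344, 0.1926, 0.0012], 0.89), ([0.4051, -0.3929, -0.0009], 0.65)]
slot_nominal [([0.5319, 0.1883, 0.0496], 0.95), ([0.4572, 0.3805, 0.0005], 0.62), ([0.5415, -0.1821, 0.0567], 0.3)]
top [[411.6, 0.0, 323.1], [0.0, 411.6, 197.3], [0.0, 0.0, 1.0]] [[-0.003, -0.996, 0.085, 0.493], [-1.0, 0.005, 0.02, -0.022], [-0.02, -0.085, -0.996, 1.213], [0.0, 0.0, 0.0, 1.0]]
stop [([0.5428, -0.1855, 0.0064], 0.75), ([0.5502, -0.2863, 0.0018], 0.62), ([0.5783, -0.0857, -0.0011], 0.56)]
stop_grip [([0.5495, -0.1812, 0.0599], 0.64), ([0.5781, -0.0866, 0.0481], 0.63), ([0.5501, -0.2845, 0.0481], 0.54)]
holder [([0.5347, 0.1917, 0.0032], 0.5), ([0.5476, -0.1893, 0.0009], 0.47)]
jig [([0.5356, 0.1916, 0.0015], 0.58)]
slot_nominal [([0.5321, 0.1861, 0.0535], 0.93)]
{'t': 0.6, 'q': array([ 1.48609895e+00,  3.58609450e-01,  1.18588704e-02,  6.49212774e-06,
       -1.22409772e+00, -2.88099977e-01]), 'qd': array([-1.01238783e-03, -2.17101754e-05, -1.86821839e-03,  5.06570659e-04,
        9.17321616e-04,  8.58462548e-04]), 'joint_efforts': array([ 1.11737416e-03, -5.81988144e+01,  2.93183649e+01,  6.99950159e+00,
        1.24532563e-02, -7.84248527e-06]), 'eef_pos': array([0.24585963, 0.62859119, 0.29213837]), 'ee_rot': array([ 3.14154456e+00, -2.06206106e-05, -3.72795149e-01]), 'force': array([ 0.62931269,  0.39455117, -0.50304523]), 'moment': array([ 0.06565099,  0.0342338 , -0.03959645]), 'gripper_force': 0.0, 'width': 0.08729839842429}
```

View pics/top0.png

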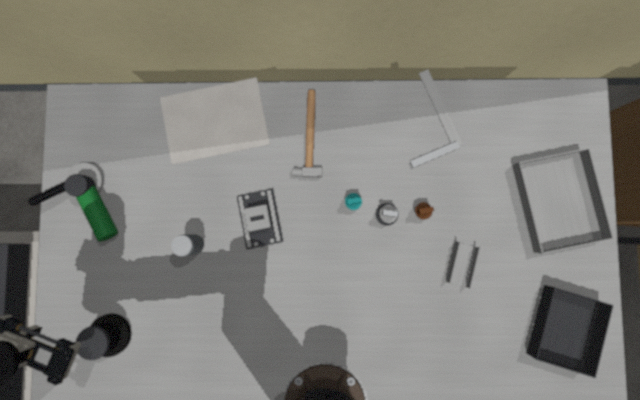

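View pics/side0.png

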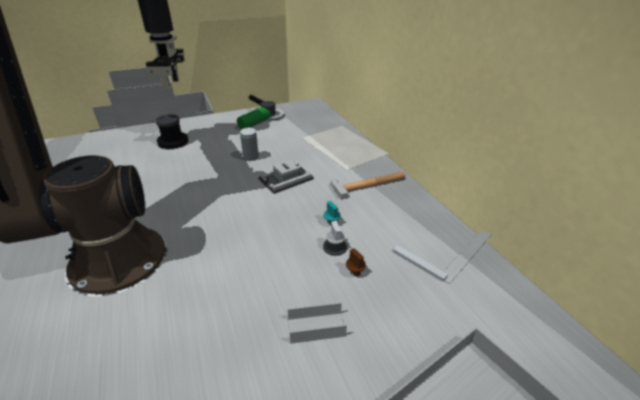

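Run:
```python
import cv2,numpy as np
f=cv2.imread("pics/top0.png"); s=cv2.imread("pics/side0.png")
r=lambda a,x,y,w,h:cv2.resize(a[y:y+h,x:x+w],(400,300),interpolation=cv2.INTER_CUBIC)
# top: stop near (382,?) jig near (240,?) 
from station import arm
def P(c,p):
    i=arm.camera_info(c);q=np.linalg.inv(i["extrinsics"])@np.r_[p,1];u=np.array(i["K"])@q[:3];return (u[:2]/u[2]).astype(int)
o=[]
for c,a in(("top",f),("side",s)):
  for p in([.545,-.183,.055],[.534,.19,.052]):
    u=P(c,p);print(c,p,u);o.append(r(a,max(u[0]-48,0),max(u[1]-36,0),96,72))
cv2.imwrite("pics/crop0.png",np.vstack([np.hstack(o[:2]),np.hstack(o[2:])]))
```

```text
top [0.545, -0.183, 0.055] [388 213]
top [0.534, 0.19, 0.052] [256 217]
side [0.545, -0.183, 0.055] [335 231]
side [0.534, 0.19, 0.052] [285 165]
```

View pics/crop0.png

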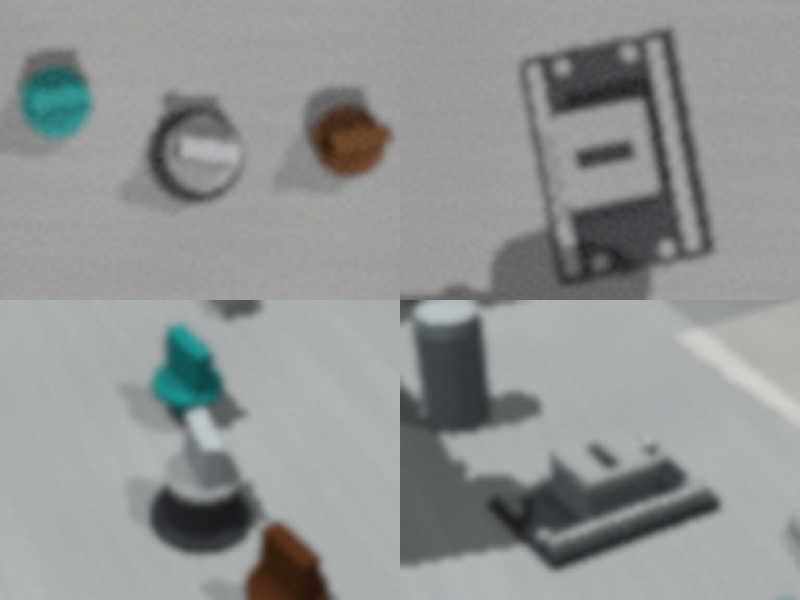

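Top view: the metal stop is in its dark cup at (388,213). The look-alikes are turquoise at (353,201) and brown at (424,211). The jig block is at (258,217), with its slot nearly along world y. I choose the grey stop in the cup; the crop shows the metal grip and dark cup, which confirms it.

```bash
cat > h.py <<'E'
from station import arm
import cv2,numpy as np
def ray(c,u,v,z):
    i=arm.camera_info(c);E=np.array(i["extrinsics"]);d=E[:3,:3]@np.linalg.inv(i["K"])@[u,v,1];return E[:3,3]+d*(z-E[2,3])/d[2]
def proj(c,p):
    i=arm.camera_info(c);q=np.linalg.inv(i["extrinsics"])@np.r_[p,1];u=np.array(i["K"])@q[:3];return u[:2]/u[2]
def blob(c,g,ctr,z,half,thr,bright):
    x0,y0=int(ctr[0]-half),int(ctr[1]-half)
    a=cv2.resize(g[y0:y0+2*half,x0:x0+2*half],None,fx=8,fy=8,interpolation=cv2.INTER_CUBIC)
    m=((a>thr) if bright else (a<thr)).astype(np.uint8)
    n,l,s,ce=cv2.connectedComponentsWithStats(m)
    for k in range(1,n):
        if s[k,4]<300: continue
        ys,xs=np.where(l==k)
        P=np.array([ray(c,(x+.5)/8-.5+x0,(y+.5)/8-.5+y0,z) for x,y in zip(xs[::3],ys[::3])])[:,:2]
        w,V=np.linalg.eigh(np.cov(P.T)); v=V[:,1]
        print(c,thr,"area",s[k,4]/64,"ctr",P.mean(0).round(4),"yaw of long axis as y:",round(np.degrees(np.arctan2(-v[0],v[1])),1),"len/wid",(np.sqrt(12*w[::-1])).round(4))
E
python3 - <<'E'
from h import *
for c in("top","side"):
    g=cv2.cvtColor(cv2.imread(f"pics/{c}0.png"),cv2.COLOR_BGR2GRAY)
    u=proj(c,[.545,-.183,.068]);print(g[int(u[1])-6:int(u[1])+7,int(u[0])-10:int(u[0])+11])
    for t in(185,200): blob(c,g,u,.068,11,t,True)
    u=proj(c,[.534,.19,.052])
    print(g[int(u[1])-6:int(u[1])+7,int(u[0])-10:int(u[0])+11])
    for t in(90,110): blob(c,g,u,.052,11,t,False)
    for n in("stop_grip","slot_nominal","hollow","jig"): print(n,[(d["position"].round(4) if hasattr(d["position"],'round') else d["position"]) for d in arm.pinpoint(c,n)][:1])
E
```

```text
[[ 55  55  69  84  96 105 107 110 106 111 110 107 109 105 100 103 113 133
  151 154 156]
 [ 54  75  93 104 110 118 114 116 108 110 109 110 110 108 105 103 109 124
  142 153 160]
 [ 69  99 110 116 129 137 135 126 122 118 117 120 116 115 109 113 118 127
  136 154 159]
 [ 80 111 123 123 141 161 162 155 150 148 148 148 143 134 127 128 133 137
  140 150 156]
 [ 87 122 126 121 147 170 177 174 172 171 174 173 169 161 155 150 156 149
  146 148 153]
 [ 91 119 122 116 146 174 181 181 182 181 178 182 181 175 175 173 174 171
  159 150 154]
 [ 97 123 122 117 148 172 178 179 178 181 180 183 180 181 179 179 181 177
  161 148 153]
 [ 96 121 127 122 138 162 165 165 167 172 174 177 177 180 180 178 181 176
  158 144 152]
 [ 88 119 136 133 138 142 141 145 150 154 160 163 167 164 167 169 171 170
  151 143 154]
 [ 82 112 140 143 140 139 144 138 140 140 142 144 145 142 145 148 157 153
  141 139 154]
 [ 73 106 132 144 147 143 145 145 140 143 142 140 139 140 144 147 148 139
  134 142 155]
 [ 65  86 115 136 144 144 147 145 144 143 145 144 145 150 154 155 144 130
  129 147 152]
 [ 63  72  95 123 140 143 148 14
[... 4097 characters left out ...]
55 144 132 123 112 101  94  85
   78  73  68]]
side 90 area 83.390625 ctr [0.5158 0.1466] yaw of long axis as y: 65.0 len/wid [0.0846 0.0325]
side 110 area 12.6875 ctr [0.5327 0.1875] yaw of long axis as y: 8.4 len/wid [0.0305 0.009 ]Traceback (most recent call last):
  File "<stdin>", line 8, in <module>
  File "h.py", line 15, in blob
    P=np.array([ray(c,(x+.5)/8-.5+x0,(y+.5)/8-.5+y0,z) for x,y in zip(xs[::3],ys[::3])])[:,:2]
                ~~~^^^^^^^^^^^^^^^^^^^^^^^^^^^^^^^^^^^
  File "h.py", line 4, in ray
    i=arm.camera_info(c);E=np.array(i["extrinsics"]);d=E[:3,:3]@np.linalg.inv(i["K"])@[u,v,1];return E[:3,3]+d*(z-E[2,3])/d[2]
ValueError: time passes only in moves, steps and waits
```

Run:
```python
from h import *
g=cv2.cvtColor(cv2.imread("pics/top0.png"),cv2.COLOR_BGR2GRAY)
for t in(160,165,170): blob("top",g,proj("top",[.545,-.183,.078]),.078,11,t,True)
g=cv2.cvtColor(cv2.imread("pics/side0.png"),cv2.COLOR_BGR2GRAY)
for t in(175,185,190): blob("side",g,proj("side",[.545,-.183,.078])+[0,1],.078,8,t,True)
# jig outline rectangle from the two top-view silhouettes
arm.grab_frame("top")
S=arm.silhouettes("top","jig")
for d in S[:2]:
    m=d["pixels"].astype(np.uint8); c=max(cv2.findContours(m,0,1)[0],key=cv2.contourArea)
    r=cv2.minAreaRect(c); print(r,d["score"])
    W=np.array([ray("top",*p,.01)[:2] for p in cv2.boxPoints(r)]);e=W-np.roll(W,1,0)
    print(W.mean(0),[(np.linalg.norm(k).round(4),np.degrees(np.arctan2(k[1],k[0])).round(1)) for k in e])
S=arm.pinpoint("top","hollow");print(S[0])
```

```text
top 160 area 56.40625 ctr [ 0.5456 -0.1841] yaw of long axis as y: -8.4 len/wid [0.0362 0.0116]
top 165 area 48.734375 ctr [ 0.5456 -0.1839] yaw of long axis as y: -8.4 len/wid [0.0351 0.0104]Traceback (most recent call last):
  File "<stdin>", line 3, in <module>
  File "h.py", line 15, in blob
    P=np.array([ray(c,(x+.5)/8-.5+x0,(y+.5)/8-.5+y0,z) for x,y in zip(xs[::3],ys[::3])])[:,:2]
                ~~~^^^^^^^^^^^^^^^^^^^^^^^^^^^^^^^^^^^
  File "h.py", line 4, in ray
    i=arm.camera_info(c);E=np.array(i["extrinsics"]);d=E[:3,:3]@np.linalg.inv(i["K"])@[u,v,1];return E[:3,3]+d*(z-E[2,3])/d[2]
ValueError: time passes only in moves, steps and waits
```

```bash
sed -i 's/^import cv2,numpy as np/&\nimport functools\ninfo=functools.lru_cache(arm.camera_info)/; s/i=arm.camera_info(c)/i=info(c)/' h.py
python3 - <<'E'
from h import *
g=cv2.cvtColor(cv2.imread("pics/side0.png"),cv2.COLOR_BGR2GRAY)
for t in(175,185,190): blob("side",g,proj("side",[.545,-.183,.078])+[0,1],.078,8,t,True)
arm.grab_frame("top")
S=arm.silhouettes("top","jig")
for d in S[:2]:
    m=d["pixels"].astype(np.uint8); c=max(cv2.findContours(m,0,1)[0],key=cv2.contourArea)
    r=cv2.minAreaRect(c); print(r,d["score"])
    W=np.array([ray("top",*p,.01)[:2] for p in cv2.boxPoints(r)]);e=W-np.roll(W,1,0)
    print(W.mean(0),[(np.linalg.norm(k).round(4),np.degrees(np.arctan2(k[1],k[0])).round(1)) for k in e])
E
```

```text
side 175 area 42.625 ctr [ 0.5451 -0.1883] yaw of long axis as y: 5.1 len/wid [0.0349 0.0151]
side 175 area 5.234375 ctr [ 0.5184 -0.1899] yaw of long axis as y: -40.0 len/wid [0.0104 0.0054]
side 185 area 26.609375 ctr [ 0.5438 -0.1867] yaw of long axis as y: -4.6 len/wid [0.0307 0.0091]
side 190 area 19.0625 ctr [ 0.5437 -0.1861] yaw of long axis as y: -5.1 len/wid [0.0281 0.0072]
((259.9634094238281, 218.42430114746094), (54.7413215637207, 38.75130844116211), 78.2317123413086) 0.67
[0.53437538 0.18702001] [(np.float64(0.1608), np.float64(12.6)), (np.float64(0.1142), np.float64(-78.5)), (np.float64(0.1607), np.float64(-167.9)), (np.float64(0.1129), np.float64(101.5))]
```

Call:
{"op": "move_arm", "data": {
  "increments": [
    {"dx":0.0239,"dy":0.027,"jaw":1},
    {"dx":0.0239,"dy":0.027,"jaw":1},
    {"dx":0.0239,"dy":0.027,"jaw":1},
    {"dx":0.0239,"dy":0.027,"jaw":1},
    {"dx":0.0239,"dy":0.027,"jaw":1},
    {"dx":0.0239,"dy":0.027,"jaw":1},
    {"dx":0.0239,"dy":0.027,"jaw":1},
    {"dx":0.0239,"dy":0.027,"jaw":1},
    {"dx":0.0239,"dy":0.027,"jaw":1},
    {"dx":0.0239,"dy":0.027,"jaw":1},
    {"dx":0.0239,"dy":0.027,"jaw":1},
    {"dx":0.0239,"dy":0.027,"jaw":1}
  ]
}}

```text
$.increments[0]: bad value
```

Call:
{"op": "move_arm", "data": {
  "increments": [
    {"dx":0.0239,"dy":0.027,"jaw":1},
    {"dx":0.0239,"dy":0.027,"jaw":1},
    {"dx":0.0239,"dy":0.027,"jaw":1},
    {"dx":0.0239,"dy":0.027,"jaw":1},
    {"dx":0.0239,"dy":0.027,"jaw":1},
    {"dx":0.0239,"dy":0.027,"jaw":1},
    {"dx":0.0239,"dy":0.027,"jaw":1},
    {"dx":0.0239,"dy":0.027,"jaw":1},
    {"dx":0.0239,"dy":0.027,"jaw":1},
    {"dx":0.0239,"dy":0.027,"jaw":1},
    {"dx":0.0239,"dy":0.027,"jaw":1},
    {"dx":0.0239,"dy":0.027,"jaw":1}
  ]
}}

```text
$.increments[0]: bad value
```

Call:
{"op": "move_arm", "data": {
  "increments": [
    {"dz":0.012,"twist":0.1224,"jaw":1},
    {"dz":0.012,"twist":0.1224,"jaw":1},
    {"dz":0.012,"twist":0.1224,"jaw":1},
    {"dz":0.012,"twist":0.1224,"jaw":1},
    {"dz":0.012,"twist":0.1224,"jaw":1},
    {"dz":0.012,"twist":0.1224,"jaw":1},
    {"dz":0.012,"twist":0.1224,"jaw":1},
    {"dz":0.012,"twist":0.1224,"jaw":1},
    {"dz":0.012,"twist":0.1224,"jaw":1},
    {"dz":0.012,"twist":0.1224,"jaw":1},
    {"dz":0.012,"twist":0.1224,"jaw":1},
    {"jaw":1}
  ]
}}

```text
$.increments[0]: bad value
```

Call:
{"op": "move_arm", "data": {
  "increments": [
    {"jaw":1,"dx":0.0239,"dy":0.027,"dz":0,"twist":0}
  ]
}}

```text
t: 0.98
eef_pos: [0.2571, 0.5981, 0.2907]
ee_rot: [3.142, -0.0, -0.37]
force: [1.5, -0.8, 0.1]
width: 0.0879
gripper_force: 0.0
```

All keys are required; 23 more rows to go.

Call:
{"op": "move_arm", "data": {
  "increments": [
    {"jaw":1,"dx":0.0239,"dy":0.027,"dz":0,"twist":0},
    {"jaw":1,"dx":0.0239,"dy":0.027,"dz":0,"twist":0},
    {"jaw":1,"dx":0.0239,"dy":0.027,"dz":0,"twist":0},
    {"jaw":1,"dx":0.0239,"dy":0.027,"dz":0,"twist":0},
    {"jaw":1,"dx":0.0239,"dy":0.027,"dz":0,"twist":0},
    {"jaw":1,"dx":0.0239,"dy":0.027,"dz":0,"twist":0},
    {"jaw":1,"dx":0.0239,"dy":0.027,"dz":0,"twist":0},
    {"jaw":1,"dx":0.0239,"dy":0.027,"dz":0,"twist":0},
    {"jaw":1,"dx":0.0239,"dy":0.027,"dz":0,"twist":0},
    {"jaw":1,"dx":0.0239,"dy":0.027,"dz":0,"twist":0},
    {"jaw":1,"dx":0.0239,"dy":0.027,"dz":0,"twist":0},
    {"jaw":1,"dx":0.0239,"dy":0.027,"dz":0,"twist":0}
  ]
}}

```text
t: 1.98
eef_pos: [0.4075, 0.1869, 0.2926]
ee_rot: [-3.141, -0.0, -0.372]
force: [1.4, 0.7, -0.2]
width: 0.0879
gripper_force: 0.0
```

Call:
{"op": "move_arm", "data": {
  "increments": [
    {"jaw":1,"dx":0.0239,"dy":0.027,"dz":0,"twist":0},
    {"jaw":1,"dx":0.0239,"dy":0.027,"dz":0,"twist":0},
    {"jaw":1,"dx":0.0239,"dy":0.027,"dz":0,"twist":0},
    {"jaw":1,"dx":0.0239,"dy":0.027,"dz":0,"twist":0},
    {"jaw":1,"dx":0.0239,"dy":0.027,"dz":0,"twist":0},
    {"jaw":1,"dx":0.0239,"dy":0.027,"dz":0,"twist":0},
    {"jaw":1,"dx":0.0239,"dy":0.027,"dz":0,"twist":0},
    {"jaw":1,"dx":0.0239,"dy":0.027,"dz":0,"twist":0},
    {"jaw":1,"dx":0.0239,"dy":0.027,"dz":0,"twist":0},
    {"jaw":1,"dx":0.0239,"dy":0.027,"dz":0,"twist":0},
    {"jaw":1,"dx":0.0239,"dy":0.027,"dz":0,"twist":0}
  ]
}}

```text
t: 2.9
eef_pos: [0.5444, -0.1858, 0.2924]
ee_rot: [-3.141, -0.001, -0.373]
force: [-0.2, 0.7, 1.0]
width: 0.0877
gripper_force: 0.0
```

Call:
{"op": "move_arm", "data": {
  "increments": [
    {"jaw":1,"dx":0,"dy":0,"dz":0.009,"twist":0.1224},
    {"jaw":1,"dx":0,"dy":0,"dz":0.009,"twist":0.1224},
    {"jaw":1,"dx":0,"dy":0,"dz":0.009,"twist":0.1224},
    {"jaw":1,"dx":0,"dy":0,"dz":0.009,"twist":0.1224},
    {"jaw":1,"dx":0,"dy":0,"dz":0.009,"twist":0.1224},
    {"jaw":1,"dx":0,"dy":0,"dz":0.009,"twist":0.1224},
    {"jaw":1,"dx":0,"dy":0,"dz":0.009,"twist":0.1224},
    {"jaw":1,"dx":0,"dy":0,"dz":0.009,"twist":0.1224},
    {"jaw":1,"dx":0,"dy":0,"dz":0.009,"twist":0.1224},
    {"jaw":1,"dx":0,"dy":0,"dz":0.009,"twist":0.1224},
    {"jaw":1,"dx":0,"dy":0,"dz":0.009,"twist":0.1224},
    {"jaw":1,"dx":0,"dy":0,"dz":0,"twist":0}
  ]
}}

```text
t: 3.9
eef_pos: [0.5431, -0.1837, 0.1915]
ee_rot: [3.139, 0.0, -1.725]
force: [0.2, -0.0, -0.9]
width: 0.0878
gripper_force: 0.0
```

Call:
{"op": "move_arm", "data": {
  "increments": [
    {"jaw":1,"dx":0,"dy":0,"dz":0.014,"twist":0},
    {"jaw":1,"dx":0,"dy":0,"dz":0.014,"twist":0},
    {"jaw":1,"dx":0,"dy":0,"dz":0.01,"twist":0},
    {"jaw":1,"dx":0,"dy":0,"dz":0,"twist":0}
  ]
}}

```text
t: 4.23
eef_pos: [0.543, -0.1837, 0.1535]
ee_rot: [3.139, -0.0, -1.717]
force: [0.0, 0.1, 0.5]
width: 0.0876
gripper_force: 0.0
```

```bash
cat > crop.py <<'E'
import sys
from h import *
n=sys.argv[1];p=[float(x) for x in sys.argv[2:5]];o=[]
for c in("side","top"):
    a=arm.grab_frame(c);u=proj(c,p).astype(int)-[40,45];u=np.maximum(u,0)
    o.append(cv2.resize(a[u[1]:u[1]+90,u[0]:u[0]+80],(400,450),interpolation=cv2.INTER_CUBIC));print(c,u)
cv2.imwrite(f"pics/{n}.png",np.hstack(o))
s=arm.get_state();print(np.round(s["eef_pos"],4),np.round(s["ee_rot"],4),s["t"],s["q"].round(3))
E
python3 crop.py c1 .545 -.184 .08
```

```text
side [295 179]
top [350 167]
[ 0.5442 -0.1839  0.1554] [ 3.1412e+00 -3.0000e-04 -1.7173e+00] 4.3333 [ 0.015  0.321 -0.388  0.    -0.862 -0.161]
```

View pics/c1.png

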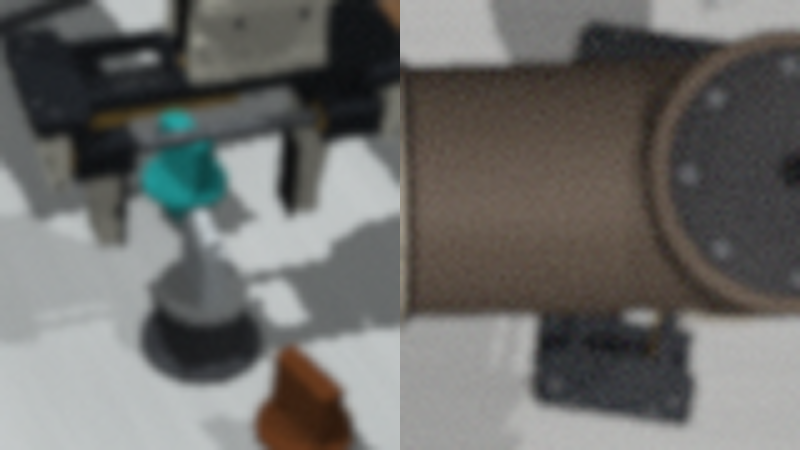

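Side crop: the fingers straddle the metal stop (crop (205,225)), clear of teal and brown. Descend and grip.

Call:
{"op": "move_arm", "data": {
  "increments": [
    {"jaw":1,"dx":0,"dy":0,"dz":0.011,"twist":0},
    {"jaw":1,"dx":0,"dy":0,"dz":0.011,"twist":0},
    {"jaw":1,"dx":0,"dy":0,"dz":0.011,"twist":0},
    {"jaw":1,"dx":0,"dy":0,"dz":0.011,"twist":0},
    {"jaw":1,"dx":0,"dy":0,"dz":0,"twist":0},
    {"jaw":1,"dx":0,"dy":0,"dz":0,"twist":0}
  ]
}}

```text
t: 4.83
eef_pos: [0.5435, -0.1838, 0.1101]
ee_rot: [3.139, -0.0, -1.719]
force: [0.1, -0.1, -0.2]
width: 0.0875
gripper_force: 0.0
```

Call:
{"op": "move_arm", "data": {
  "increments": [
    {"jaw":-1,"dx":0,"dy":0,"dz":0,"twist":0},
    {"jaw":-1,"dx":0,"dy":0,"dz":0,"twist":0},
    {"jaw":-1,"dx":0,"dy":0,"dz":0,"twist":0},
    {"jaw":-1,"dx":0,"dy":0,"dz":0,"twist":0},
    {"jaw":-1,"dx":0,"dy":0,"dz":0,"twist":0},
    {"jaw":-1,"dx":0,"dy":0,"dz":0,"twist":0},
    {"jaw":-1,"dx":0,"dy":0,"dz":0,"twist":0},
    {"jaw":-1,"dx":0,"dy":0,"dz":0,"twist":0},
    {"jaw":-1,"dx":0,"dy":0,"dz":0,"twist":0},
    {"jaw":-1,"dx":0,"dy":0,"dz":0,"twist":0}
  ],
  "force": 30
}}

```text
t: 5.67
eef_pos: [0.5441, -0.1838, 0.1112]
ee_rot: [-3.142, -0.0, -1.719]
force: [0.0, 0.0, -0.0]
width: 0.0265
gripper_force: 0.0
```

Call:
{"op": "move_arm", "data": {
  "increments": [
    {"jaw":-1,"dx":0,"dy":0,"dz":0,"twist":0},
    {"jaw":-1,"dx":0,"dy":0,"dz":0,"twist":0},
    {"jaw":-1,"dx":0,"dy":0,"dz":0,"twist":0},
    {"jaw":-1,"dx":0,"dy":0,"dz":0,"twist":0},
    {"jaw":-1,"dx":0,"dy":0,"dz":0,"twist":0},
    {"jaw":-1,"dx":0,"dy":0,"dz":0,"twist":0}
  ]
}}

```text
t: 6.17
eef_pos: [0.5441, -0.1838, 0.1112]
ee_rot: [-3.142, -0.0, -1.719]
force: [0.2, -0.2, -0.4]
width: 0.0141
gripper_force: 30.0
```

Call:
{"op": "move_arm", "data": {
  "increments": [
    {"jaw":-1,"dx":0,"dy":0,"dz":-0.015,"twist":0},
    {"jaw":-1,"dx":0,"dy":0,"dz":-0.03,"twist":0},
    {"jaw":-1,"dx":0,"dy":0,"dz":-0.035,"twist":0},
    {"jaw":-1,"dx":0,"dy":0,"dz":-0.02,"twist":0},
    {"jaw":-1,"dx":0,"dy":0,"dz":0,"twist":0}
  ]
}}

```text
t: 6.58
eef_pos: [0.5462, -0.1842, 0.2161]
ee_rot: [-3.134, 0.0, -1.718]
force: [1.1, 0.7, -2.1]
width: 0.0141
gripper_force: 30.0
```

Call:
{"op": "move_arm", "data": {
  "increments": [
    {"jaw":-1,"dx":-0.0305,"dy":0.0054,"dz":0,"twist":0},
    {"jaw":-1,"dx":-0.0305,"dy":0.0054,"dz":0,"twist":0},
    {"jaw":-1,"dx":-0.0305,"dy":0.0054,"dz":0,"twist":0},
    {"jaw":-1,"dx":-0.0305,"dy":0.0054,"dz":0,"twist":0},
    {"jaw":-1,"dx":-0.0305,"dy":0.0054,"dz":0,"twist":0},
    {"jaw":-1,"dx":-0.0305,"dy":0.0054,"dz":0,"twist":0},
    {"jaw":-1,"dx":-0.0305,"dy":0.0054,"dz":0,"twist":0},
    {"jaw":-1,"dx":-0.0305,"dy":0.0054,"dz":0,"twist":0},
    {"jaw":-1,"dx":-0.0305,"dy":0.0054,"dz":0,"twist":0},
    {"jaw":-1,"dx":-0.0305,"dy":0.0054,"dz":0,"twist":0},
    {"jaw":-1,"dx":-0.0305,"dy":0.0054,"dz":0,"twist":0},
    {"jaw":-1,"dx":-0.0305,"dy":0.0054,"dz":0,"twist":0}
  ]
}}

```text
t: 7.58
eef_pos: [0.5332, 0.189, 0.2103]
ee_rot: [3.14, -0.001, -1.719]
force: [0.9, 0.2, -1.7]
width: 0.0137
gripper_force: 30.0
```

Call:
{"op": "move_arm", "data": {
  "increments": [
    {"jaw":-1,"dx":0,"dy":0,"dz":0,"twist":-0.115},
    {"jaw":-1,"dx":0,"dy":0,"dz":0.01,"twist":-0.115},
    {"jaw":-1,"dx":0,"dy":0,"dz":0.015,"twist":-0.115},
    {"jaw":-1,"dx":0,"dy":0,"dz":0.015,"twist":0},
    {"jaw":-1,"dx":0,"dy":0,"dz":0,"twist":0},
    {"jaw":-1,"dx":0,"dy":0,"dz":0,"twist":0}
  ]
}}

```text
t: 8.08
eef_pos: [0.5334, 0.1873, 0.17]
ee_rot: [3.139, -0.001, -1.375]
force: [-0.6, -0.3, -1.0]
width: 0.0138
gripper_force: 30.0
```

```bash
python3 crop.py c2 .534 .1885 .08
python3 - <<'E'
from h import *
for n in("stop","stop_grip","jig","slot_nominal"):
    print(n,[(np.round(d["position"],4).tolist(),round(d["score"],2)) for d in arm.pinpoint("side",n)])
E
```

```text
side [245 113]
top [215 172]
[0.5343 0.1878 0.1716] [-3.1413e+00 -1.0000e-04 -1.3748e+00] 8.1833 [ 0.684  0.29  -0.389  0.    -0.891 -0.488]
stop [([0.5569, -0.2851, -0.0003], 0.69), ([0.5806, -0.0816, 0.0006], 0.55), ([0.5335, 0.1895, 0.0653], 0.48)]
stop_grip [([0.5856, -0.0865, 0.047], 0.65), ([0.552, -0.2868, 0.0509], 0.59), ([0.5341, 0.1893, 0.1158], 0.47)]
jig [([0.5372, 0.1935, 0.0024], 0.63)]
slot_nominal [([0.5356, 0.1898, 0.0496], 0.64)]
```

View pics/c2.png

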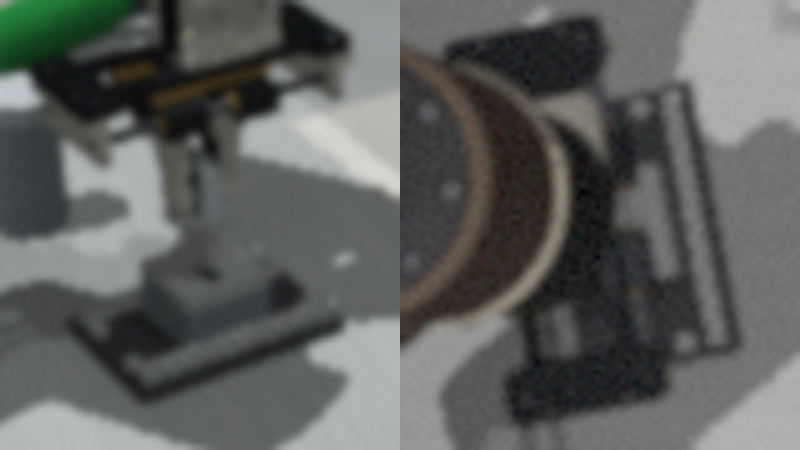

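Call:
{"op": "move_arm", "data": {
  "increments": [
    {"jaw":-1,"dx":0,"dy":0,"dz":0.008,"twist":0},
    {"jaw":-1,"dx":0,"dy":0,"dz":0.008,"twist":0},
    {"jaw":-1,"dx":0,"dy":0,"dz":0,"twist":0},
    {"jaw":-1,"dx":0,"dy":0,"dz":0,"twist":0}
  ]
}}

```text
t: 8.72
eef_pos: [0.5337, 0.1874, 0.1543]
ee_rot: [3.14, -0.001, -1.374]
force: [-0.4, -0.0, -1.9]
width: 0.0138
gripper_force: 30.0
```

Call:
{"op": "move_arm", "data": {
  "increments": [
    {"jaw":-1,"dx":0,"dy":0,"dz":0.001,"twist":0},
    {"jaw":-1,"dx":0,"dy":0,"dz":0.001,"twist":0},
    {"jaw":-1,"dx":0,"dy":0,"dz":0.001,"twist":0},
    {"jaw":-1,"dx":0,"dy":0,"dz":0,"twist":0}
  ]
}}

```text
t: 9.05
eef_pos: [0.534, 0.1878, 0.1521]
ee_rot: [3.141, -0.0, -1.374]
force: [-1.2, -0.7, -1.9]
width: 0.0138
gripper_force: 30.0
```

Call:
{"op": "move_arm", "data": {
  "increments": [
    {"jaw":-1,"dx":0,"dy":0,"dz":0.001,"twist":0},
    {"jaw":-1,"dx":0,"dy":0,"dz":0.0005,"twist":0},
    {"jaw":-1,"dx":0,"dy":0,"dz":0,"twist":0},
    {"jaw":-1,"dx":0,"dy":0,"dz":0,"twist":0}
  ]
}}

```text
t: 9.38
eef_pos: [0.5341, 0.1877, 0.1507]
ee_rot: [-3.142, -0.0, -1.374]
force: [1.0, -0.4, -2.1]
width: 0.0142
gripper_force: 30.0
```

Call:
{"op": "move_arm", "data": {
  "increments": [
    {"jaw":-1,"dx":0,"dy":0,"dz":0.001,"twist":0},
    {"jaw":-1,"dx":0,"dy":0,"dz":0.001,"twist":0},
    {"jaw":-1,"dx":0,"dy":0,"dz":0,"twist":0},
    {"jaw":-1,"dx":0,"dy":0,"dz":0,"twist":0}
  ]
}}

```text
t: 9.72
eef_pos: [0.534, 0.1877, 0.1486]
ee_rot: [3.141, -0.0, -1.374]
force: [-0.6, 0.0, -0.5]
width: 0.0138
gripper_force: 30.0
```

Call:
{"op": "move_arm", "data": {
  "increments": [
    {"jaw":-1,"dx":0,"dy":0,"dz":0.0015,"twist":0},
    {"jaw":-1,"dx":0,"dy":0,"dz":0.0015,"twist":0},
    {"jaw":-1,"dx":0,"dy":0,"dz":0.0015,"twist":0},
    {"jaw":-1,"dx":0,"dy":0,"dz":0.0015,"twist":0},
    {"jaw":-1,"dx":0,"dy":0,"dz":0,"twist":0},
    {"jaw":-1,"dx":0,"dy":0,"dz":0,"twist":0}
  ]
}}

```text
t: 10.22
eef_pos: [0.534, 0.1877, 0.1425]
ee_rot: [3.141, -0.0, -1.374]
force: [-0.1, 0.6, -2.2]
width: 0.0135
gripper_force: 30.0
```

Call:
{"op": "move_arm", "data": {
  "increments": [
    {"jaw":-1,"dx":0,"dy":0,"dz":0.0015,"twist":0},
    {"jaw":-1,"dx":0,"dy":0,"dz":0.0015,"twist":0},
    {"jaw":-1,"dx":0,"dy":0,"dz":0.0015,"twist":0},
    {"jaw":-1,"dx":0,"dy":0,"dz":0,"twist":0},
    {"jaw":-1,"dx":0,"dy":0,"dz":0,"twist":0}
  ]
}}

```text
t: 10.63
eef_pos: [0.5342, 0.1879, 0.1386]
ee_rot: [-3.141, 0.0, -1.374]
force: [-1.9, 0.3, 4.7]
width: 0.014
gripper_force: 30.0
```

On the spring (~7 N). Push down to about 29 mm.

Call:
{"op": "move_arm", "data": {
  "increments": [
    {"jaw":-1,"dx":0,"dy":0,"dz":0.0015,"twist":0},
    {"jaw":-1,"dx":0,"dy":0,"dz":0.0015,"twist":0},
    {"jaw":-1,"dx":0,"dy":0,"dz":0.0015,"twist":0},
    {"jaw":-1,"dx":0,"dy":0,"dz":0.0015,"twist":0},
    {"jaw":-1,"dx":0,"dy":0,"dz":0.0015,"twist":0},
    {"jaw":-1,"dx":0,"dy":0,"dz":0.0015,"twist":0},
    {"jaw":-1,"dx":0,"dy":0,"dz":0,"twist":0},
    {"jaw":-1,"dx":0,"dy":0,"dz":0,"twist":0}
  ],
  "force": 45
}}

```text
t: 11.3
eef_pos: [0.5342, 0.1879, 0.1299]
ee_rot: [-3.141, 0.0, -1.374]
force: [-3.1, -0.6, 7.9]
width: 0.0136
gripper_force: 45.0
```

Call:
{"op": "move_arm", "data": {
  "increments": [
    {"jaw":-1,"dx":0,"dy":0,"dz":0,"twist":0.08},
    {"jaw":-1,"dx":0,"dy":0,"dz":0,"twist":0.08},
    {"jaw":-1,"dx":0,"dy":0,"dz":0,"twist":0.08},
    {"jaw":-1,"dx":0,"dy":0,"dz":0,"twist":0},
    {"jaw":-1,"dx":0,"dy":0,"dz":0,"twist":0}
  ]
}}

```text
t: 11.72
eef_pos: [0.5352, 0.1883, 0.1305]
ee_rot: [-3.139, 0.001, -1.614]
force: [-0.5, 0.3, 8.0]
width: 0.0136
gripper_force: 45.0
```

```bash
python3 -c "
from station import arm
s=arm.get_state();print(s['force'],s['moment'],s['eef_pos'],s['ee_rot'])"
```

```text
[-0.49455021  0.31829059  7.96687635] [-0.07378571  0.24301227 -0.0709915 ] [0.5351624  0.18829875 0.13050852] [-3.13897247e+00  1.26410123e-03 -1.61403381e+00]
```

Call:
{"op": "move_arm", "data": {
  "increments": [
    {"jaw":-1,"dx":0,"dy":0,"dz":0,"twist":0.11},
    {"jaw":-1,"dx":0,"dy":0,"dz":0,"twist":0.11},
    {"jaw":-1,"dx":0,"dy":0,"dz":0,"twist":0.11},
    {"jaw":-1,"dx":0,"dy":0,"dz":0,"twist":0.11},
    {"jaw":-1,"dx":0,"dy":0,"dz":0,"twist":0.11},
    {"jaw":-1,"dx":0,"dy":0,"dz":0,"twist":0.11},
    {"jaw":-1,"dx":0,"dy":0,"dz":0,"twist":0.11},
    {"jaw":-1,"dx":0,"dy":0,"dz":0,"twist":0.11},
    {"jaw":-1,"dx":0,"dy":0,"dz":0,"twist":0.11},
    {"jaw":-1,"dx":0,"dy":0,"dz":0,"twist":0.11}
  ]
}}

```text
t: 12.55
eef_pos: [0.5354, 0.1884, 0.1306]
ee_rot: [-3.142, 0.003, -2.719]
force: [0.4, -0.7, 7.8]
width: 0.0141
gripper_force: 45.0
```

Call:
{"op": "move_arm", "data": {
  "increments": [
    {"jaw":-1,"dx":0,"dy":0,"dz":0,"twist":0.11},
    {"jaw":-1,"dx":0,"dy":0,"dz":0,"twist":0.121},
    {"jaw":-1,"dx":0,"dy":0,"dz":0,"twist":0},
    {"jaw":-1,"dx":0,"dy":0,"dz":0,"twist":0},
    {"jaw":-1,"dx":0,"dy":0,"dz":0,"twist":0}
  ]
}}

```text
t: 12.97
eef_pos: [0.5354, 0.1884, 0.1306]
ee_rot: [3.141, 0.003, -2.945]
force: [0.7, -0.2, 7.9]
width: 0.0141
gripper_force: 45.0
```

```bash
python3 -c "
from station import arm
s=arm.get_state();print(s['force'],s['moment'],s['eef_pos'],s['ee_rot'])"
```

```text
[ 0.68782005 -0.17408198  7.8685074 ] [ 0.02460074 -0.0701605  -0.02753813] [0.53536788 0.18843784 0.13061872] [ 3.14078906  0.00332638 -2.9445268 ]
```

Turned 90°. Let it come up 6 mm.

Call:
{"op": "move_arm", "data": {
  "increments": [
    {"jaw":-1,"dx":0,"dy":0,"dz":-0.0015,"twist":0},
    {"jaw":-1,"dx":0,"dy":0,"dz":-0.0015,"twist":0},
    {"jaw":-1,"dx":0,"dy":0,"dz":-0.0015,"twist":0},
    {"jaw":-1,"dx":0,"dy":0,"dz":-0.0015,"twist":0},
    {"jaw":-1,"dx":0,"dy":0,"dz":0,"twist":0},
    {"jaw":-1,"dx":0,"dy":0,"dz":0,"twist":0}
  ]
}}

```text
t: 13.47
eef_pos: [0.5354, 0.1884, 0.1365]
ee_rot: [3.141, 0.003, -2.945]
force: [0.2, 0.1, 6.2]
width: 0.0137
gripper_force: 45.0
```

```bash
python3 -c "
from station import arm
s=arm.get_state();print(s['force'],s['moment'],s['eef_pos'],s['ee_rot'])"
```

```text
[0.15966461 0.06288913 6.22886067] [ 0.03498578 -0.36898913 -0.04305773] [0.53536246 0.18843682 0.13650019] [ 3.14072806  0.00333969 -2.94453726]
```

Call:
{"op": "move_arm", "data": {
  "increments": [
    {"jaw":-0.5,"dx":0,"dy":0,"dz":0,"twist":0},
    {"jaw":-0.5,"dx":0,"dy":0,"dz":0,"twist":0},
    {"jaw":0,"dx":0,"dy":0,"dz":0,"twist":0},
    {"jaw":0,"dx":0,"dy":0,"dz":0,"twist":0},
    {"jaw":0,"dx":0,"dy":0,"dz":0,"twist":0},
    {"jaw":0,"dx":0,"dy":0,"dz":0,"twist":0}
  ]
}}

```text
t: 13.97
eef_pos: [0.534, 0.1877, 0.135]
ee_rot: [-3.141, -0.0, -2.945]
force: [-0.7, 0.1, -0.2]
width: 0.0418
gripper_force: 0.0
```

Call:
{"op": "move_arm", "data": {
  "increments": [
    {"jaw":0,"dx":0,"dy":0,"dz":-0.01,"twist":0},
    {"jaw":0,"dx":0,"dy":0,"dz":-0.02,"twist":0},
    {"jaw":0,"dx":0,"dy":0,"dz":-0.03,"twist":0},
    {"jaw":0,"dx":0,"dy":0,"dz":-0.03,"twist":0},
    {"jaw":0,"dx":0,"dy":0,"dz":-0.03,"twist":0},
    {"jaw":0,"dx":0,"dy":0,"dz":0,"twist":0},
    {"jaw":0,"dx":0,"dy":0,"dz":0,"twist":0}
  ]
}}

```text
t: 14.55
eef_pos: [0.5348, 0.1883, 0.258]
ee_rot: [3.14, 0.004, -2.945]
force: [0.3, 0.1, -0.7]
width: 0.0441
gripper_force: 0.0
```

```bash
python3 crop.py c3 .534 .1885 .08
python3 - <<'E'
from h import *
for n in("stop","stop_grip"):
    print(n,[(np.round(d["position"],4).tolist(),round(d["score"],2)) for d in arm.pinpoint("side",n)])
E
```

```text
side [245 113]
top [215 172]
[0.5337 0.1876 0.2552] [ 3.1413e+00 -2.0000e-04 -2.9454e+00] 14.65 [ 0.684  0.208 -0.286 -0.    -1.077 -2.058]
stop [([0.5533, -0.2845, 0.0017], 0.77), ([0.5821, -0.0833, 0.0007], 0.58), ([0.5342, 0.1919, 0.0357], 0.48)]
stop_grip [([0.5544, -0.2849, 0.0518], 0.81), ([0.5851, -0.0881, 0.0463], 0.68), ([0.5367, 0.1903, 0.0843], 0.66)]
```

View pics/c3.png

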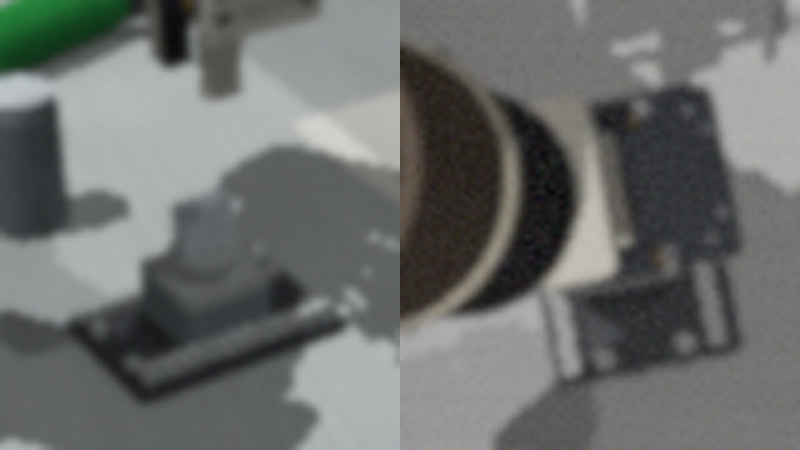

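The side crop shows the stop upright in the block, collar at about (210,270), with the grip broadside after its quarter turn. Its origin reads about 36 mm and the gripper is clear, so it is locked.

```bash
python3 -c "
from station import arm
print(arm.job_done())"
```

```text
the job is handed in; nothing more can be done
None
```

The stop is in the block's slot, turned 90 degrees and apparently locked (camera puts its origin about 36 mm up), the gripper is clear, and the job was handed in at about 15 s; no verdict came back.

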